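Free a stuck locating block from a kit fixture

TASK

First swing the fixture's keeper bar shut over the two modules until it has clicked past its detent ball against the stop. Then take the stuck locating block by its T-handle and, with its foot still down in the socket, rock it to the left and to the right until it has pushed both side plungers back out of its notches; lift it straight out and finish holding it still and upright over its socket, its foot a finger's breadth or two clear of the tops of the plunger housings. Leave the modules in the fixture, and the spare nest block and the other things round it, where they are.

Things in the scene. Friction and masses are not known exactly. Their poses are not given: they have to be found in the camera images.
- fixture: Kit fixture fixed to the worktop: bare aluminium plate 160 (x) x 240 (y) x 12 mm. Origin under the plate's centre, at worktop height; z up. Fixture +y ('left') is the end with the two small dark modules and the keeper bar, fixture -y ('right') the end with the socket.
- socket (a point): Centre of the socket at the height of the tops of the two dark plunger housings: fixture (0, -55, 68) mm. Housings stand 30 to 44 mm either side of it in y; the socket's floor, where the block's foot stands, is 56 mm lower. Two 34 mm high cheeks at x = +-13.5 mm stop the block turning; low rails leave the foot 1.5 mm play in y. Axes are the fixture's.
- plunger_left (a joint): Steel plunger sliding in the left housing. 0: nose in the block's notch (starts 0 to 2 mm); positive (m): pushed back towards fixture +y, at most 0.010. Stiff friction (5 N), stays where pushed. The nose, 5.5 mm high, 45 mm above the socket floor, overlaps the block's shoulder by 4.5 mm at 0: out of the way beyond 0.0045. A pull straight up does not move it.
- plunger_right (a joint): The same on the right (fixture -y) side, positive when pushed back towards fixture -y.
- block_grip (a point): Centre of the locating block's T-handle: dark round bar, 24 mm diameter, 36 mm long along fixture x, gripped across y; 98 mm above the foot's underside. Block mass about 0.2 kg. Moving the handle along fixture y tilts the block about its foot (it pivots between fingers closed along y): 14 mm pushes that side's plunger back about 6 mm, 18 mm about 8; the limit is about 22. Axes are the block's.
- block_foot (a point): Centre of the underside of the locating block's foot (10 mm wide in y). Above the foot the steel block is 24 x 24 mm with a notch on either side (neck 14 mm wide in y) 40 to 51 mm up; total height 110 mm. Axes are the block's.
- keeper (a joint): Keeper bar, flat steel, 14 mm wide, 8 thick, level, on an upright hinge. 0: shut, along fixture x over both modules, free end at the stop lug; positive (rad): open, free end swung to fixture +y; at most 1.3, starts 0.5 to 1.1. Light friction, stays where left. From 0.14 to 0.03 its tip rides over a sprung ball (a few N at the pin); past 0.085 it snaps home to 0.035 or less.
- keeper_pin (a point): Upright round finger pin on the keeper bar, 12 mm in diameter, 105 mm from the hinge axis; the point is 12 mm below the pin's top and 64 mm above the worktop; the free pin reaches from 36 to 76 mm above the worktop.
- keeper_hinge (a point): Hinge axis (upright) of the keeper bar at the bar's underside: fixture (65, 65, 24) mm.
- module_a: Small moulded module 22 x 66 x 8 mm lying in the fixture's front nest. Origin at its underside.
- module_b: The same in the fixture's rear nest.
- new_nest: Cream-coloured U-shaped spare nest block 32 x 50 x 13 mm lying on the plate in front of the socket, fixture (-53, -55) mm.
- tape: Roll of brown tape, 92 mm across, 48 mm high, on the worktop to the right of the fixture; a bystander.
- parts_bin: Blue open-fronted parts bin 142 x 104 x 62 mm, in front and to the right of the fixture; a bystander.
- ipa_bottle: Round cleaner bottle, 65 mm across and 97 mm high, to the right; a bystander.
- bits: Cream-coloured bit holder block 42 x 80 x 22 mm, behind and to the right; a bystander.
Not all that is in view belongs to the job. Leave any orange look-alike of the part that bears block_grip alone.

How it is judged:
By the outcome, as a careful person would: the job done as asked, in the order asked, and still so for the second after the job is handed in, while the arm keeps its last pose, push and grip.
It also fails if it takes over 54 s, if anything falls off the work surface, if the arm or the gripper's body presses on something with over 40 N, if the wrist force passes 120 N, or if a joint passes its speed limit or range.

ROBOT

A 6-joint arm with a two-finger parallel gripper is mounted at the origin on a cart in front of the work surface, level with it; the furniture and walls round the work are solid. World frame = base frame: x ahead of the robot, y to its left, z up, the work surface at z = 0. Lengths are in m, angles in rad, forces in N, time in s.
With the tool pointing down it reaches from about 0.35 to 0.725 m from the base axis. Payload 6 kg.
Tool frame: the origin (TCP) lies on the centre line of the jaws, within the pads' length; the fingertips stand 22 mm ahead of it and the grasp point (between the pads) lies 3 mm ahead of it; y points along the fingers, x is the direction in which the jaws open and shut, and the axes are right-handed (so a half turn about y gives the same grasp; the last joint's range is limited). The gripper opens to 85 mm and grips with 20 to 120 N. Pads are 22 mm wide; open, the fingers measure 114 mm over their backs; the gripper's body (76 mm by 85 mm) begins 54 mm behind the grasp point. The pads swing forward as they close: fully open they stand 13 mm farther back than shut.
Start: joints at [-1.004, 0.04, 0.085, 0, -1.615, -0.334], TCP at [0.138, -0.584, 0.253] pointing down, gripper open.
Joint ranges: [-2.56, 2.56], [-1.29, 2.01], [-1.08, 1.49], [-3.29, 1.98], [-2.81, -0.18], [-2.99, 2.99]. Speed limits (rad/s): [2.57, 2.57, 3.01, 3.14, 3.14, 3.14].

INTERFACE

Orientations are given as a unit quaternion [x, y, z, w].
In Python, from bench import state, camera, get_calibration, finish_job, spot_in, regions_of, spot_point gives the robot as it stands.
- The arm moves only by the tool move_arm, never from a script. Its argument "targets" is a list of rows, each a list of 2 entries, a list of its own where there are three numbers: the shift along the world's x, y, z in units of 30 mm (1.0 is 30 mm), then the turn about the world's z in degrees. In form: [[[dx, dy, dz], twist], ...]. A call has 1 to 12 rows; each row shifts and turns the pose as measured when the row begins; what a row does not reach is not made up. A row lasts 1/10 s, in which the tool goes at most 50 mm and 8.59 degrees, less where a joint would pass 70% of its speed; a pose out of reach is approached as far as the arm can. A call is refused whole if a number of a shift passes 1 or a number of a turn 8.59, either way. A call with a gripper value outside its range is refused whole. "grip" is the opening, from 0 (shut) to 1 (fully open), set as the call begins (left out, the last holds). The fingers move at their own pace and stop on an object; "squeeze" is the grip in N (left out, the last holds). Time passes only in rows, so rows that do not move let the fingers close. It gives the time, the measured TCP pose, the force and the opening at its end, in the units of the state.
- state(): the state, without advancing time (a new reading comes with each control period).
- camera(name): name is "scene" or "top" or "wrist"; returns the picture (480x640x3 uint8, blue, green, red); there is no depth.
- get_calibration(name): a dict with "fov_y" (degrees; the focal length in pixels is half the picture's height over the tangent of half this angle, whatever the lens; pixels are square), "cx", "cy" (the principal point, pixels), "eye" and "attitude" of the camera in the world. Camera axes: x right, y down, z forward; pixel columns grow to the right and rows downward; lengths in m; the calibration is good to about 2 mm. A picture is of the moment at which its call begins: read the wrist's pose just before it. get_calibration takes no time and is no camera call; for the wrist camera it gives the pose at the moment of the call.
- finish_job(): hands the job in, once; it reports no verdict.
Trained networks look in the newest picture that a camera, given by its name, has taken for a name from the list of things; names that differ only in an ending like _2 or _b are one class to them, and where a whole thing is asked for, a point or a joint stands for the part that bears it (a point fixed in the world has none). Each returns a list of dicts, best first, with "p" (0 to 1); they miss things now and then, are a little off and sometimes report something else, mostly with a low value. They report only what shows in the picture. A call takes as long as a camera call. They do not tell look-alikes from the thing itself.
- spot_in(camera, label): "at" ([column, row] in pixels, amid what is visible of it).
- regions_of(camera, label): "mask" (480x640 bool, what is visible of it) and "at" ([column, row] in pixels, amid what is visible of it).
- spot_point(camera, label): "at" ([column, row] in pixels: a listed point, or the origin of a listed thing).
The state is a dict: "t": time; "qpos": joint angles; "qvel": joint speeds; "effort": joint torques, N m; "eef_pos": TCP position; "ee_rot": TCP orientation; "force": force on the tool from outside, world axes, zero at the start; "wrist_torque": the same for the moment, N m; "grip_width": finger opening in m.
Only numpy, scipy, OpenCV 4.12 (cv2) and the standard library are available. Lean on these libraries where they do the work, as an engineer would, in place of code of your own. Each camera call takes 0.05 s, during which the arm holds its last target.

## Working session

There is one attempt and no reset: what is moved stays moved. The work goes in short steps, Python scripts to look and compute and a tool call to move; the robot and the scene stay as the last step left them, time stands still between calls to the robot, and variables do not carry over. Pictures are saved under pics/ and viewed, and the job is handed in when it is done.

Besides the shell and the picture viewer there is one more tool, called as name(argument=value, ...) on one line, values as JSON. move_arm: Moves the arm, as the interface text tells. Its arguments: {"type":"object","properties":{"targets":{"type":"array","items":{"type":"array"}},"grip":{"type":"number"},"squeeze":{"type":"number"}},"required":["targets"]}

```bash
mkdir -p pics; ls; cat > h.py <<'E'
import numpy as np,cv2
from scipy.spatial.transform import Rotation as R
from bench import *
def cal(n):
    c=get_calibration(n); f=240/np.tan(np.radians(c["fov_y"])/2)
    a=np.array(c["attitude"],float)
    M=R.from_quat(a).as_matrix() if a.size==4 else a.reshape(3,3)
    return f,c["cx"],c["cy"],np.array(c["eye"]),M
def ray(C,px):
    f,cx,cy,e,M=C; d=M@np.array([(px[0]-cx)/f,(px[1]-cy)/f,1]); return e,d/np.linalg.norm(d)
def atz(C,px,z):
    e,d=ray(C,px); return e+d*(z-e[2])/d[2]
def proj(C,p):
    f,cx,cy,e,M=C; q=M.T@(np.array(p)-e); return np.array([cx+f*q[0]/q[2],cy+f*q[1]/q[2]])
def tri(rs):
    A=np.zeros((3,3));b=np.zeros(3)
    for e,d in rs:
        P=np.eye(3)-np.outer(d,d);A+=P;b+=P@e
    x=np.linalg.solve(A,b); return x,[np.linalg.norm((np.eye(3)-np.outer(d,d))@(x-e)) for e,d in rs]
E
python3 - <<'E'
from h import *
s=state();print({k:np.round(v,3) for k,v in s.items()})
for n in ["scene","top","wrist"]:
    cv2.imwrite(f"pics/{n}0.png",camera(n)); print(n,get_calibration(n))
    if n!="wrist":
        for l in ["keeper_pin","keeper_hinge","block_grip","socket","block_foot","fixture"]:
            print(l,[(np.round(d["at"],1),round(d["p"],2)) for d in spot_point(n,l)[:3]])
E
```

```text
pics
{'t': np.float64(0.0), 'qpos': array([-1.004,  0.041,  0.084, -0.   , -1.616, -0.334]), 'qvel': array([-0.001, -0.   ,  0.   , -0.001,  0.001, -0.001]), 'effort': array([ 1.0000e-03, -3.6819e+01,  3.4741e+01,  6.9320e+00, -5.0000e-03,
        0.0000e+00]), 'eef_pos': array([ 0.138, -0.584,  0.252]), 'ee_rot': array([ 0.438,  0.555, -0.554, -0.439]), 'force': array([ 0.779,  0.778, -0.092]), 'wrist_torque': array([-0.049, -0.044, -0.017]), 'grip_width': np.float64(0.086)}
scene {'fov_y': 44.10540243301521, 'cx': 323.65428550873247, 'cy': 242.73643401386428, 'eye': array([-0.23493486, -0.65782756,  0.4771959 ]), 'attitude': array([ 0.7211392 , -0.43339901,  0.27842235, -0.46325429])}
keeper_pin [(array([232.6, 216.1]), 0.98)]
keeper_hinge [(array([409.7, 362.8]), 0.7), (array([277. , 247.9]), 0.65)]
block_grip [(array([391.1, 241.6]), 0.8), (array([284.8, 234.3]), 0.67)]
socket [(array([282.4, 255.8]), 0.63)]
block_foot [(array([386.2, 300.9]), 0.85), (array([281.1, 287.7]), 0.76)]
fixture [(array([267.1, 283.6]), 0.96), (array([282.3, 288.5]), 0.33)]
top {'fov_y': 48.731924395636916, 'cx': 322.776894782458, 'cy': 234.36020378296243, 'eye': array([ 0.41243764, -0.27010307,  1.04584125]), 'attitude': array([-0.70043   ,  0.71228649, -0.04160833,  0.01773456])}
keeper_pin [(array([173.6, 189.4]), 0.79)]
keeper_hinge [(array([233.2, 187.8]), 0.71)]
block_grip [(array([352.3, 208. ]), 0.9), (array([272.3, 247. ]), 0.52)]
socket [(array([274.1, 247.9]), 0.74), (array([409.9, 235.1]), 0.48)]
block_foot [(array([276.1, 251.2]), 0.75), (array([348.5, 211.1]), 0.74), (array([337. , 154.6]), 0.52)]
fixture [(array([249.8, 236.6]), 0.96)]
wrist {'fov_y': 68.20203765411159, 'cx': 324.8640590273021, 'cy': 238.02053016379875, 'eye': array([ 0.06110686, -0.60246386,  0.37472802]), 'attitude': array([0.61212611, 0.77495217, 0.12297325, 0.09812413])}
```

View pics/scene0.png

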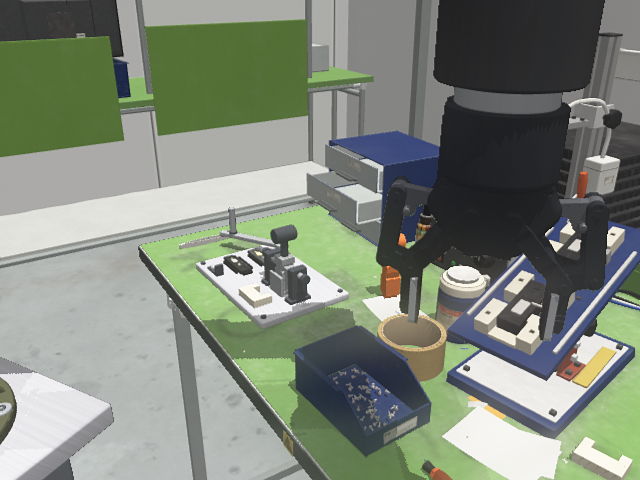

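View pics/top0.png

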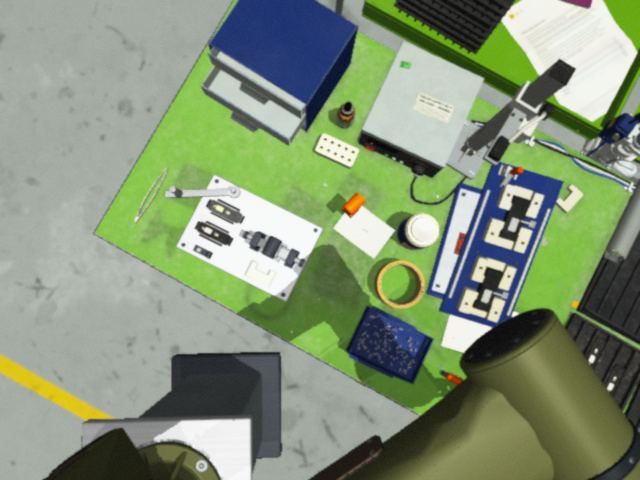

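```bash
python3 - <<'E'
from h import *
T=cal("top");S=cal("scene")
def t(a,b): 
    x,r=tri([ray(T,a),ray(S,b)]); print(np.round(x,4),np.round(r,4)); return x
print("pin");p=t([173.6,189.4],[232.6,216.1])
print("hinge");h=t([233.2,187.8],[277,247.9])
print("grip");g=t([272.3,247],[284.8,234.3])
print("sock");s=t([274.1,247.9],[282.4,255.8])
print("foot");t([276.1,251.2],[281.1,287.7])
print("fix");f=t([249.8,236.6],[267.1,283.6])
print("orange");t([352.3,208],[391.1,241.6])
E
```

```text
pin
[ 0.5833 -0.0305  0.0666] [0.0016 0.0016]
hinge
[ 0.5896 -0.1288  0.0206] [0.0047 0.0047]
grip
[ 0.4705 -0.2141  0.1114] [0.0012 0.0012]
sock
[ 0.4695 -0.2126  0.075 ] [0.0017 0.0017]
foot
[ 0.4656 -0.2122  0.0202] [0.003 0.003]
fix
[ 0.4976 -0.1615 -0.0007] [0.0008 0.0008]
orange
[ 0.5397 -0.3595  0.1021] [0.003 0.003]
```

The top view shows the plate from about (178,245) to (322,230), with the keeper pin at (173,190) and the hinge at (233,190). The dark block is at (272,247), and the orange look-alike at (353,205) stays untouched. Next I fit the plate and view the fixture with the wrist camera.

```bash
python3 - <<'E'
from h import *
im=camera("top");T=cal("top")
r=regions_of("top","fixture")
m=r[0]["mask"].astype(np.uint8); print(r[0]["p"],m.sum())
cs,_=cv2.findContours(m,0,2);c=max(cs,key=cv2.contourArea)
# plane rect at z=.012
pts=np.array([atz(T,q[0],0.012)[:2] for q in c])
rect=cv2.minAreaRect((pts*1000).astype(np.float32));print(rect,np.round(cv2.boxPoints(rect)))
v=im.copy();cv2.drawContours(v,[c],-1,(0,0,255),1)
v=cv2.resize(v[150:320,140:360],None,fx=3.5,fy=3.5,interpolation=cv2.INTER_CUBIC);cv2.imwrite("pics/topz.png",v)
s=state();M=R.from_quat(s["ee_rot"]).as_matrix();print(np.round(M,3), np.degrees(np.arctan2(M[1,0],M[0,0])))
E
```

```text
0.86 8656
((511.03118896484375, -132.91102600097656), (305.87054443359375, 159.98709106445312), 62.447547912597656) [[ 369. -231.]
 [ 511. -306.]
 [ 653.  -34.]
 [ 511.   40.]]
[[-0.231 -0.    -0.973]
 [ 0.973  0.    -0.231]
 [ 0.    -1.     0.   ]] 103.33492579717388
```

View pics/topz.png

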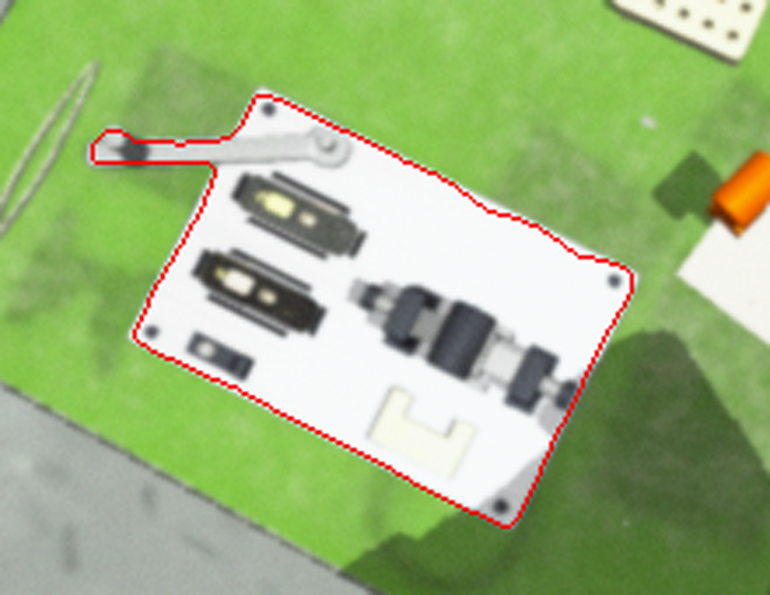

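move_arm(targets=[[[0.6, 0.75, 0], 3], [[0.74, 0.92, 0], 3.85], [[0.74, 0.92, 0], 3.85], [[0.74, 0.92, 0], 3.85], [[0.74, 0.92, 0], 3.85], [[0.74, 0.92, 0], 3.85], [[0.74, 0.92, 0], 3.85], [[0.74, 0.92, 0], 3.85], [[0.74, 0.92, 0], 3.85], [[0.74, 0.92, 0], 3.85], [[0.74, 0.92, 0], 3.85], [[0.74, 0.92, 0], 3.85]], grip=0.4)

```text
t: 2.05
eef_pos: [0.4053, -0.2463, 0.2534]
ee_rot: [-0.184, -0.683, 0.683, 0.182]
force: [0.8, -0.1, 0.7]
grip_width: 0.034
```

```bash
python3 - <<'E'
from h import *
s=state();M=R.from_quat(s["ee_rot"]).as_matrix();print(s["t"],s["eef_pos"],np.degrees(np.arctan2(M[1,0],M[0,0])),s["grip_width"],s["force"])
W=cal("wrist");cv2.imwrite("pics/w1.png",camera("wrist"))
print(W[3])
for l in ["keeper_pin","keeper_hinge","block_grip","socket","block_foot","fixture"]:
    print(l,[(np.round(d["at"],1),round(d["p"],2)) for d in spot_point("wrist",l)[:3]])
E
```

```text
2.05 [ 0.40527069 -0.24634969  0.25335867] 150.06094246958455 0.03403199303828714 [ 0.79907579 -0.13108791  0.66935446]
[ 0.36547911 -0.31567932  0.37477514]
keeper_pin []
keeper_hinge []
block_grip [(array([ 95.4, 191.8]), 0.87), (array([277.5, 302.4]), 0.82)]
socket [(array([283.2, 280.7]), 0.83)]
block_foot [(array([153.6, 170.7]), 0.84), (array([288.5, 260.8]), 0.76)]
fixture [(array([293.3, 300.1]), 0.85)]
```

View pics/w1.png

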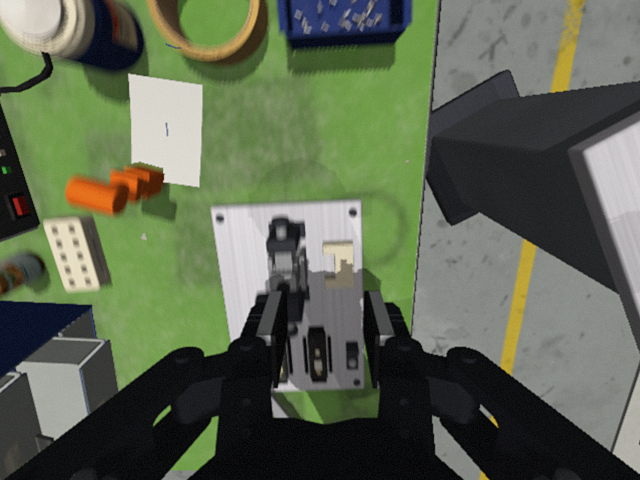

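move_arm(targets=[[[0.74, 0.9, 0], 3.75], [[0.74, 0.9, 0], 3.75], [[0.74, 0.9, 0], 3.75], [[0.74, 0.9, 0], 3.75], [[0.74, 0.9, 0], 3.75], [[0.74, 0.9, 0], 3.75], [[0.74, 0.9, 0], 3.75], [[0.74, 0.9, 0], 3.75], [[0, 0, 0], 0]])

```text
t: 3.3
eef_pos: [0.5843, -0.034, 0.254]
ee_rot: [-0.003, -0.707, 0.707, -0.0]
force: [-0.0, -0.6, -0.8]
grip_width: 0.0339
```

```bash
python3 - <<'E'
from h import *
s=state();M=R.from_quat(s["ee_rot"]).as_matrix();print(s["t"],s["eef_pos"],np.degrees(np.arctan2(M[1,0],M[0,0])),s["grip_width"],s["force"])
W=cal("wrist");cv2.imwrite("pics/w2.png",camera("wrist"))
print(W[3])
for l in ["keeper_pin","keeper_hinge","block_grip","socket","block_foot","fixture"]:
    print(l,[(np.round(d["at"],1),round(d["p"],2)) for d in spot_point("wrist",l)[:3]])
E
```

```text
3.3 [ 0.58430271 -0.03402157  0.25399516] 179.7530879865386 0.03389555028209844 [-0.02734333 -0.60277717 -0.83578697]
[ 0.58376281 -0.1140815   0.37545122]
keeper_pin [(array([328.2, 218.3]), 0.84)]
keeper_hinge [(array([327.9, 100.5]), 0.79)]
block_grip [(array([327.3, 100.4]), 0.61)]
socket []
block_foot [(array([452.5,   5.2]), 0.54)]
fixture [(array([415.9,  70.9]), 0.79)]
```

View pics/w2.png

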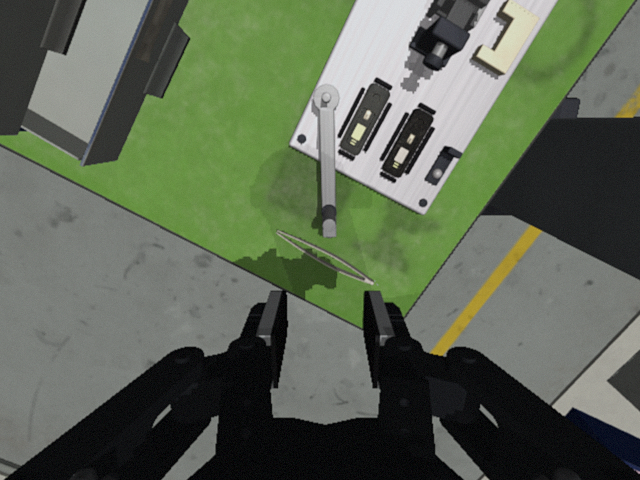

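```bash
python3 - <<'E'
from h import *
W=cal("wrist");T=cal("top");S=cal("scene")
print("pin",atz(W,[328.2,218.3],.064),atz(T,[173.6,189.4],.064),tri([ray(W,[328.2,218.3]),ray(T,[173.6,189.4]),ray(S,[232.6,216.1])]))
print("hinge z.032",atz(W,[326,98],.032))
for c in [(289,147),(426,214)]: print(atz(W,c,.012))
# expected
c=np.array([.496,-.162]);th=np.radians(-27.6);Rm=np.array([[np.cos(th),-np.sin(th)],[np.sin(th),np.cos(th)]])
for q in [(80,120),(-80,120),(65,65),(-40,65),(0,-55)]: print(q,c+Rm@np.array(q)/1000)
E
```

```text
pin [ 0.5814116  -0.03347695  0.064     ] [ 0.58282115 -0.02851545  0.064     ] (array([ 0.5820159 , -0.03227446,  0.06741044]), [np.float64(0.00212430644992072), np.float64(0.002836861703357091), np.float64(0.0009489478637057812)])
hinge z.032 [ 0.58287558 -0.13790776  0.032     ]
[ 0.62033583 -0.09369613  0.012     ]
[ 0.47782999 -0.02381     0.012     ]
(80, 120) [ 0.62249181 -0.09271925]
(-80, 120) [ 0.48069924 -0.01859189]
(65, 65) [ 0.58371747 -0.13451101]
(-40, 65) [ 0.4906661  -0.08586493]
(0, -55) [ 0.47051872 -0.2107412 ]
```

move_arm(targets=[[[-0.03, 0.03, -0.8], 0], [[-0.03, 0.03, -0.9], 0], [[0, 0, -0.9], 0], [[0, 0, -0.9], 0], [[0, 0, -0.9], 0], [[0, 0, -0.9], 0], [[0, 0, -0.7], 0], [[0, 0, -0.2], 0]])

```text
t: 4.45
eef_pos: [0.5788, -0.0401, 0.0696]
ee_rot: [0.013, 0.708, -0.706, 0.001]
force: [0.4, -0.2, 0.1]
grip_width: 0.0341
```

```bash
python3 - <<'E'
from h import *
cv2.imwrite("pics/w3.png",camera("wrist"));s=state();print(s["eef_pos"],s["force"])
E
```

```text
[ 0.57887769 -0.04012444  0.06971202] [-0.11640297 -0.35999953 -1.79356721]
```

View pics/w3.png

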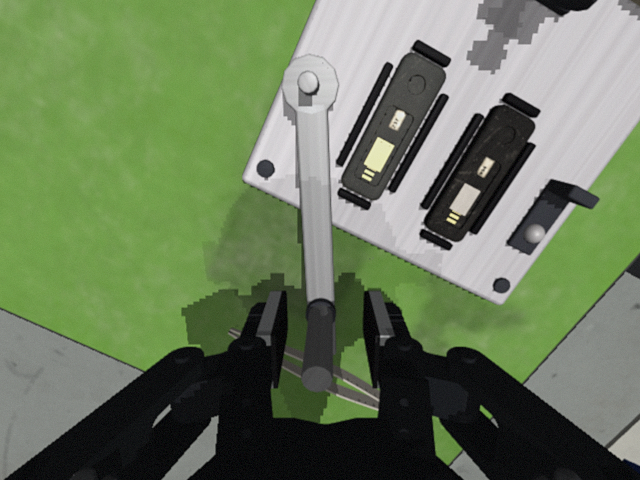

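```bash
python3 - <<'E'
from h import *
W=cal("wrist");s=state()
print("pintop",atz(W,[317,378],.076), "tcp px",proj(W,s["eef_pos"]))
print("pin base",atz(W,[318,312],.036))
print("hinge",atz(W,[309,82],.036))
for c in [(243,180),(503,304)]: print(atz(W,c,.012))
print("block region",[ (d["at"],d["p"]) for d in spot_point("wrist","keeper_pin")])
for z in (.036,.046): print("ball",atz(W,[535,234],z))
E
```

```text
pintop [ 0.58241746 -0.02498975  0.076     ] tcp px [325.68426371 335.45176843]
pin base [ 0.58339237 -0.0312106   0.036     ]
hinge [ 0.58466398 -0.13579105  0.036     ]
[ 0.62093044 -0.09313811  0.012     ]
[ 0.48083269 -0.02189452  0.012     ]
block region [([315.0, 350.5], 0.57)]
ball [ 0.48411461 -0.07060437  0.036     ]
ball [ 0.4900146  -0.07382123  0.046     ]
```

move_arm(targets=[[[0.1, 0.3, -0.05], 0], [[0.03, 0.05, 0], 0], [[0, 0, 0], 0], [[0, 0, 0], 0]], grip=0.19, squeeze=20)

```text
t: 4.95
eef_pos: [0.5862, -0.0284, 0.0751]
ee_rot: [0.016, 0.708, -0.706, 0.004]
force: [-1.3, 0.2, -0.1]
grip_width: 0.0163
```

move_arm(targets=[[[-0.244, -0.011, 0], 4], [[-0.243, -0.028, 0], 4], [[-0.24, -0.045, 0], 4], [[-0.237, -0.061, 0], 4], [[-0.232, -0.078, 0], 4], [[0, 0, 0], 0]])

```text
t: 5.55
eef_pos: [0.5517, -0.0344, 0.0786]
ee_rot: [-0.11, 0.7, -0.693, 0.134]
force: [0.6, 0.3, -0.3]
grip_width: 0.0162
```

```bash
python3 - <<'E'
from h import *
s=state();cv2.imwrite("pics/w4.png",camera("wrist"));M=R.from_quat(s["ee_rot"]).as_matrix();print(s["t"],s["eef_pos"],np.degrees(np.arctan2(M[1,0],M[0,0])),s["grip_width"],s["force"])
d=s["eef_pos"][:2]-np.array([.584,-.136]);print(np.hypot(*d),np.degrees(np.arctan2(d[1],d[0])))
E
```

```text
5.55 [ 0.551677   -0.03440859  0.0786399 ] -160.13094343480273 0.01617958871288137 [ 0.61453195  0.27402817 -0.26815558]
0.10660952881051407 107.64933432306168
```

View pics/w4.png

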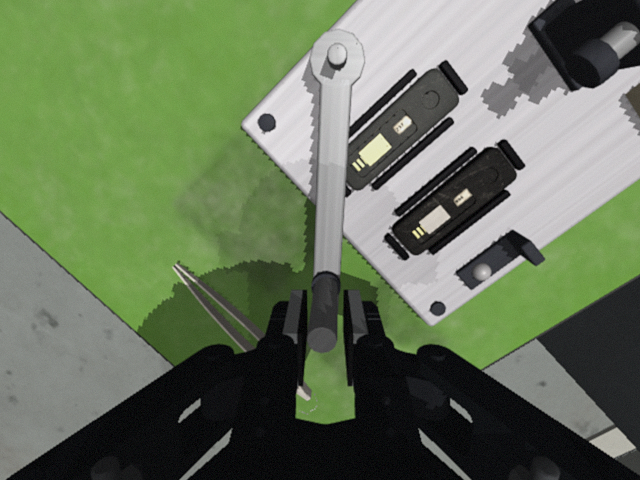

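```bash
python3 - <<'E'
from h import *
a=cv2.imread("pics/w3.png")[150:290,470:630];b=cv2.imread("pics/w4.png")[200:330,430:590]
b=np.vstack([b,np.zeros((10,160,3),np.uint8)])
cv2.imwrite("pics/lug.png",cv2.resize(np.hstack([a,b]),None,fx=2.5,fy=2.5))
E
```

```text
(no output)
```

View pics/lug.png

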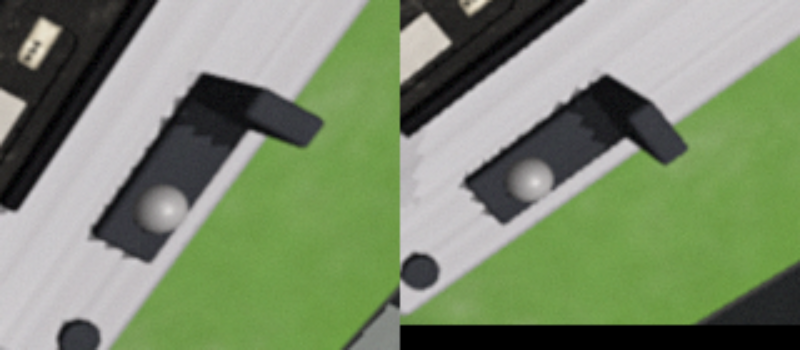

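```bash
python3 - <<'E'
from h import *
W=cal("wrist");s=state();Mt=R.from_quat(s["ee_rot"]).as_matrix()
eo=Mt.T@(W[3]-s["eef_pos"]);Mo=Mt.T@W[4]
q=R.from_quat(np.array([0.013,0.708,-0.706,0.001])).as_matrix();p=np.array([.5789,-.0401,.0697])
W3=(W[0],W[1],W[2],p+q@eo,q@Mo)
c=np.array([.4966,-.1645]);th=np.radians(-26.9);Rm=np.array([[np.cos(th),-np.sin(th)],[np.sin(th),np.cos(th)]])
for a,b in [((598.8,200),(544.8,260)),((572,185),(518,242)),((534,234),(482,272)),((590,208),(536,266))]:
    x,r=tri([ray(W3,a),ray(W,b)]);print(np.round(x,4),np.round(r,4),np.round(Rm.T@(x[:2]-c),4))
E
```

```text
[ 0.4541 -0.0846  0.0295] [0. 0.] [-0.0741  0.052 ]
[ 0.4717 -0.0906  0.0331] [0.0023 0.0023] [-0.0557  0.0546]
[ 0.4724 -0.0641  0.0156] [0. 0.] [-0.067   0.0786]
[ 0.4478 -0.0778  0.0168] [0.0001 0.0001] [-0.0828  0.0552]
```

move_arm(targets=[[[-0.23, -0.082, -0.1], 3.5], [[-0.224, -0.098, -0.1], 4], [[-0.217, -0.113, -0.1], 4], [[-0.208, -0.128, -0.1], 4], [[-0.199, -0.142, -0.1], 4], [[-0.188, -0.156, -0.05], 4], [[0, 0, 0], 0]])

```text
t: 6.3
eef_pos: [0.5176, -0.0552, 0.0652]
ee_rot: [-0.247, 0.662, -0.651, 0.276]
force: [0.0, 0.2, 0.9]
grip_width: 0.0164
```

```bash
cat >> h.py <<'E'
def st():
    s=state();M=R.from_quat(s["ee_rot"]).as_matrix();print(round(s["t"],2),np.round(s["eef_pos"],4),"yaw",round(np.degrees(np.arctan2(M[1,0],M[0,0])),1),round(s["grip_width"],4),np.round(s["force"],1))
    d=s["eef_pos"][:2]-np.array([.584,-.136]);print("r,phi",np.hypot(*d),np.degrees(np.arctan2(d[1],d[0])))
    return s
E
python3 - <<'E'
from h import *
st()
E
```

```text
6.3 [ 0.5176 -0.0552  0.0652] yaw -136.6 0.0164 [0.  0.2 0.9]
r,phi 0.10460822685926893 129.4129648345965
```

move_arm(targets=[[[-0.183, -0.162, 0], 4], [[-0.172, -0.174, 0], 4], [[-0.159, -0.186, 0], 4], [[-0.146, -0.196, 0], 4], [[-0.132, -0.206, 0], 4], [[0, 0, 0], 0]])

```text
t: 6.9
eef_pos: [0.4965, -0.0814, 0.0663]
ee_rot: [-0.355, 0.61, -0.595, 0.384]
force: [-0.6, -1.2, 0.6]
grip_width: 0.0162
```

```bash
python3 - <<'E'
from h import *
st();cv2.imwrite("pics/w5.png",camera("wrist"))
E
```

```text
6.9 [ 0.4965 -0.0814  0.0663] yaw -116.9 0.0162 [-0.6 -1.2  0.6]
r,phi 0.10313126140600758 148.00490646166597
```

View pics/w5.png

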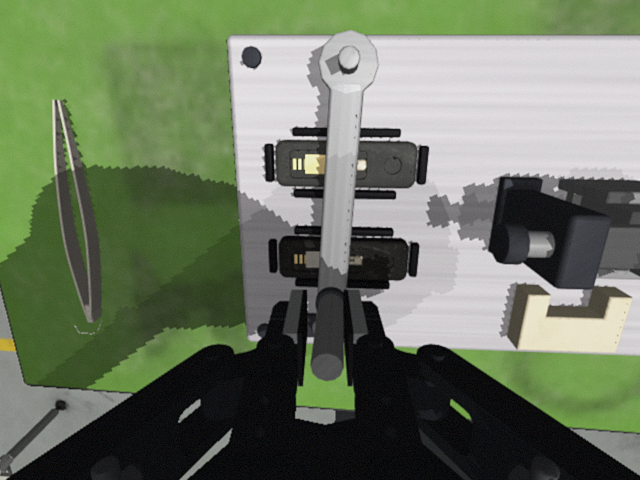

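move_arm(targets=[[[-0.05, -0.09, 0], 0], [[-0.05, -0.09, 0], 0], [[-0.05, -0.09, 0], 0]])

```text
t: 7.25
eef_pos: [0.4927, -0.0891, 0.0665]
ee_rot: [-0.353, 0.611, -0.596, 0.382]
force: [0.7, 5.7, 0.6]
grip_width: 0.0162
```

move_arm(targets=[[[-0.05, -0.09, 0], 0], [[-0.05, -0.09, 0], 0]])

```text
t: 7.45
eef_pos: [0.4926, -0.0895, 0.0666]
ee_rot: [-0.349, 0.613, -0.594, 0.386]
force: [5.0, 14.8, -1.9]
grip_width: 0.0157
```

```bash
python3 - <<'E'
from h import *
st();cv2.imwrite("pics/w6.png",camera("wrist"))
E
```

```text
7.45 [ 0.4926 -0.0895  0.0666] yaw -117.3 0.0157 [ 5.  14.8 -1.9]
r,phi 0.10258813745025049 153.04010474549068
```

View pics/w6.png

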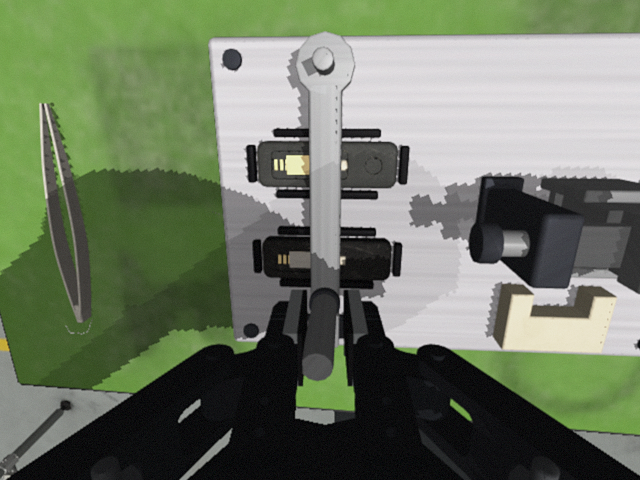

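move_arm(targets=[[[-0.06, -0.1, 0], 0], [[-0.06, -0.1, 0], 0]])

```text
t: 7.7
eef_pos: [0.4927, -0.0893, 0.0666]
ee_rot: [-0.344, 0.614, -0.592, 0.392]
force: [6.6, 13.2, -3.9]
grip_width: 0.0166
```

move_arm(targets=[[[0.02, 0.04, 0], 0], [[0, 0, 0], 0], [[0, 0, 0], 0], [[0, 0, 0.5], 0], [[0, 0, 0.9], 0], [[0, 0, 0.9], 0], [[0, 0, 0.9], 0], [[0, 0, 0.9], 0]], grip=0.35)

```text
t: 8.5
eef_pos: [0.4892, -0.0901, 0.1886]
ee_rot: [-0.347, 0.616, -0.592, 0.386]
force: [0.9, -0.0, 0.2]
grip_width: 0.03
```

```bash
python3 - <<'E'
from h import *
st();cv2.imwrite("pics/w7.png",camera("wrist"))
cv2.imwrite("pics/t7.png",cv2.resize(camera("top")[150:320,140:360],None,fx=3.5,fy=3.5,interpolation=cv2.INTER_CUBIC))
for l in ["keeper_pin","keeper_hinge","block_grip","socket"]:
    print(l,[(np.round(d["at"],1),round(d["p"],2)) for d in spot_point("wrist",l)[:3]])
E
```

```text
8.5 [ 0.4892 -0.0901  0.1886] yaw -117.5 0.03 [ 0.9 -0.   0.2]
r,phi 0.10534477330625171 154.19614371746357
keeper_pin [(array([329., 238.]), 0.73)]
keeper_hinge [(array([336.5,  87.2]), 0.87), (array([546.8, 196.6]), 0.46)]
block_grip [(array([546.3, 199.8]), 0.76)]
socket []
```

View pics/w7.png

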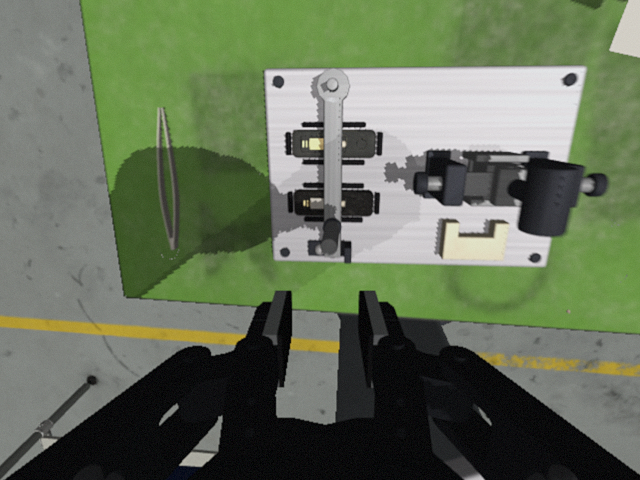

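View pics/t7.png

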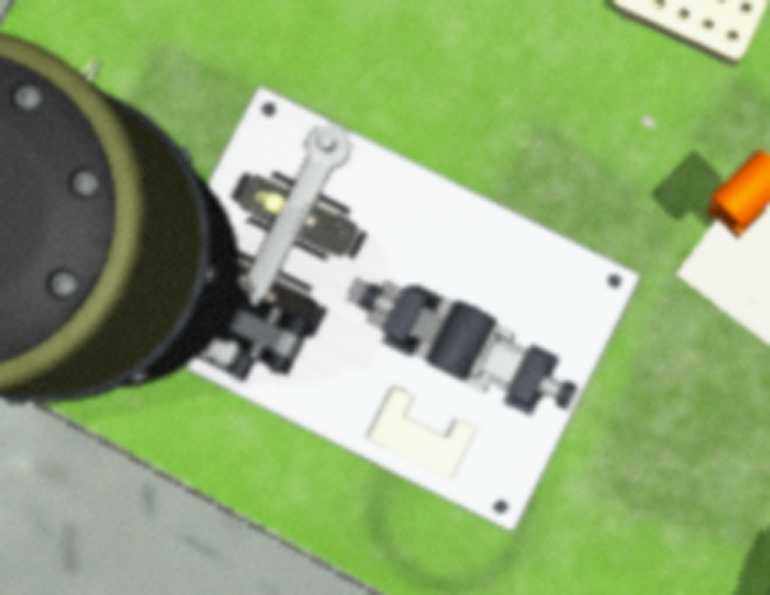

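```bash
python3 - <<'E'
from h import *
a=cv2.imread("pics/w7.png")[50:290,250:400]
cv2.imwrite("pics/w7z.png",cv2.resize(a,None,fx=2.5,fy=2.5,interpolation=cv2.INTER_CUBIC))
W=cal("wrist")
P=[atz(W,c,.012)[:2] for c in [(265,69),(585,67),(547,266),(273,261)]]
P=np.array(P);print(P)
w=[(80,120),(80,-120),(-80,-120),(-80,120)]
A=np.array(w)/1000.
cA=A.mean(0);cP=P.mean(0);H=(A-cA).T@(P-cP);U,S_,V=np.linalg.svd(H);Rm=V.T@U.T
c=cP-Rm@cA;print("c",c,"th",np.degrees(np.arctan2(Rm[1,0],Rm[0,0])),"res",P-(A@Rm.T+c))
print("sock",c+Rm@[0,-.055])
for px,z in [((333,86),.040),((547,197),.110),((331,228),.036)]:
    print(atz(W,px,z),Rm.T@(atz(W,px,z)[:2]-c))
E
```

```text
[[ 0.62082731 -0.09393391]
 [ 0.51155988 -0.30286212]
 [ 0.37146796 -0.23323716]
 [ 0.48063617 -0.01983729]]
c [ 0.49612283 -0.16246762] th -27.287150114664012 res [[-0.00140716 -0.00143668]
 [-0.00064653  0.00292793]
 [ 0.00145677 -0.00079915]
 [ 0.00059692 -0.0006921 ]]
sock [ 0.47090806 -0.21134722]
[ 0.58299781 -0.1346148   0.04      ] [0.06443841 0.06458122]
[ 0.472222   -0.21216314  0.11      ] [ 0.00154178 -0.05512275]
[ 0.49084766 -0.08557728  0.036     ] [-0.03993854  0.06591559]
```

View pics/w7z.png

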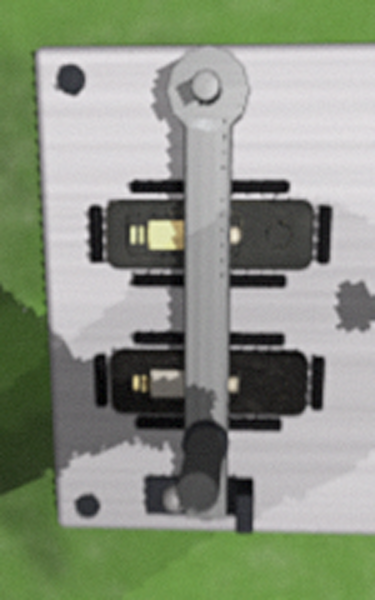

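The bar now lies along fixture x, at about 0.01 rad. Its tip is against the lug and the ball at (172,500) in the zoom is on the far side, so the keeper is shut. Next is the block.

move_arm(targets=[[[-0.12, -0.8, 0], 0], [[-0.12, -0.85, 0], 0], [[-0.12, -0.85, 0], 0], [[-0.12, -0.85, 0], 0], [[-0.1, -0.72, 0], 0], [[0, 0, 0], 0]], grip=0.6)

```text
t: 9.4
eef_pos: [0.4675, -0.2156, 0.1784]
ee_rot: [-0.351, 0.619, -0.589, 0.383]
force: [0.3, -0.3, -0.0]
grip_width: 0.0511
```

```bash
python3 - <<'E'
from h import *
s=st();W=cal("wrist");im=camera("wrist");cv2.imwrite("pics/w8.png",im)
print(proj(W,s["eef_pos"]),[(np.round(d["at"],1),round(d["p"],2)) for d in spot_point("wrist","block_grip")[:3]])
for d in spot_point("wrist","block_grip")[:1]: print(atz(W,d["at"],.11))
for d in regions_of("wrist","block_grip")[:2]: print(d["at"],d["p"],d["mask"].sum())
E
```

```text
9.4 [ 0.4675 -0.2156  0.1784] yaw -117.4 0.0511 [ 0.3 -0.3 -0. ]
r,phi 0.14110450180424233 -145.67968473489017
[324.34059656 335.51445588] [(array([321.7, 264.1]), 0.71)]
[ 0.47132067 -0.21118251  0.11      ]
[321.1, 258.3] 0.8 3424
[493.9, 23.7] 0.62 4193
```

View pics/w8.png

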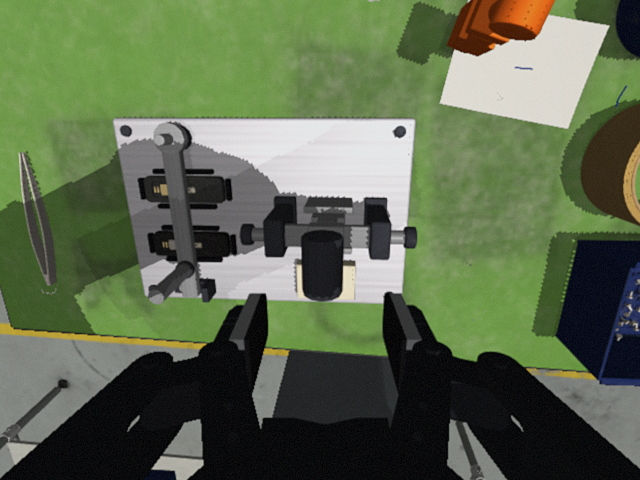

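move_arm(targets=[[[0.08, 0.08, -0.6], 0], [[0.07, 0.07, -0.7], 0], [[0.02, 0.03, -0.6], 0], [[0, 0, -0.2], 0], [[0, 0, 0], 0]])

```text
t: 10.1
eef_pos: [0.475, -0.2037, 0.1156]
ee_rot: [-0.353, 0.617, -0.588, 0.387]
force: [-0.7, 0.5, 0.9]
grip_width: 0.0513
```

```bash
python3 - <<'E'
from h import *
s=st();W=cal("wrist");im=camera("wrist");cv2.imwrite("pics/w9.png",im)
print(R.from_quat(s["ee_rot"]).as_matrix()[:,1])
E
```

```text
10.1 [ 0.475  -0.2037  0.1156] yaw -116.9 0.0513 [-0.7  0.5  0.9]
r,phi 0.12829782149515834 -148.16001780974523
[ 0.02017732  0.05983024 -0.99800462]
```

View pics/w9.png

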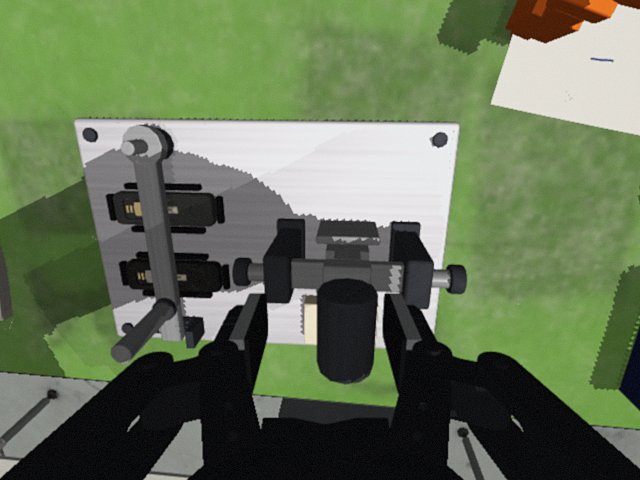

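move_arm(targets=[[[-0.11, -0.25, -0.08], 0], [[0, 0, 0], 0]])

```text
t: 10.35
eef_pos: [0.4725, -0.2117, 0.1155]
ee_rot: [-0.352, 0.615, -0.589, 0.388]
force: [-0.2, 0.1, 0.1]
grip_width: 0.051
```

```bash
python3 - <<'E'
from h import *
s=st()
E
```

```text
10.35 [ 0.4725 -0.2117  0.1155] yaw -116.8 0.051 [-0.2  0.1  0.1]
r,phi 0.13472424795693858 -145.8295945945144
```

move_arm(targets=[[[0, 0, -0.1], 0], [[0, 0, 0], 0], [[0, 0, 0], 0], [[0, 0, 0], 0], [[0, 0, 0], 0], [[0, 0, 0], 0]], grip=0.2, squeeze=40)

```text
t: 10.95
eef_pos: [0.4729, -0.2123, 0.1137]
ee_rot: [-0.351, 0.615, -0.589, 0.388]
force: [-0.0, -0.0, 0.1]
grip_width: 0.0228
```

```bash
python3 - <<'E'
from h import *
s=st();im=camera("wrist");cv2.imwrite("pics/w10.png",im)
print(R.from_quat(s["ee_rot"]).as_matrix()[:,1])
E
```

```text
10.95 [ 0.4729 -0.2123  0.1137] yaw -116.9 0.0228 [-0.  -0.   0.1]
r,phi 0.13478183499605798 -145.5087483271095
[ 0.02545059  0.0585504  -0.99795998]
```

View pics/w10.png

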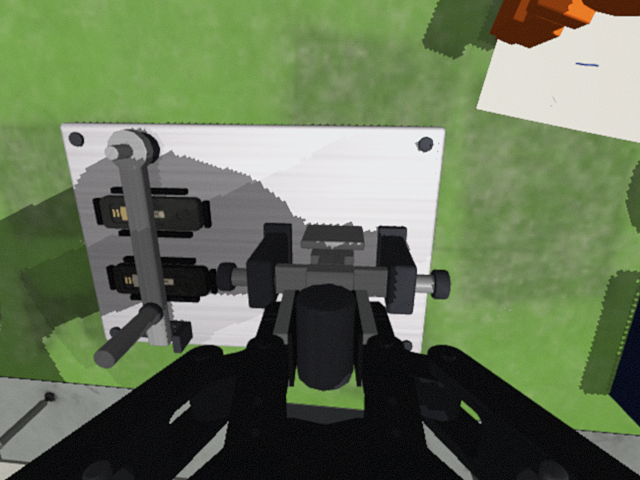

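move_arm(targets=[[[0.09, 0.178, 0], 0], [[0.09, 0.178, -0.01], 0], [[0.09, 0.178, -0.02], 0], [[0, 0, 0], 0]])

```text
t: 11.4
eef_pos: [0.4787, -0.2011, 0.1146]
ee_rot: [-0.355, 0.613, -0.592, 0.384]
force: [-0.1, -1.3, -0.4]
grip_width: 0.0231
```

```bash
cat >> h.py <<'E'
TH=np.radians(-27.1);C0=np.array([.4963,-.1635]);RF=np.array([[np.cos(TH),-np.sin(TH)],[np.sin(TH),np.cos(TH)]])
def fx(s): print("fixture mm",np.round(1000*(RF.T@(s["eef_pos"][:2]-C0)),1))
E
python3 - <<'E'
from h import *
s=st();fx(s);cv2.imwrite("pics/w11.png",camera("wrist"))
E
```

```text
11.4 [ 0.4787 -0.2011  0.1146] yaw -117.0 0.0231 [-0.1 -1.3 -0.4]
r,phi 0.1238332016180048 -148.28210010671987
fixture mm [  1.4 -41.5]
```

View pics/w11.png

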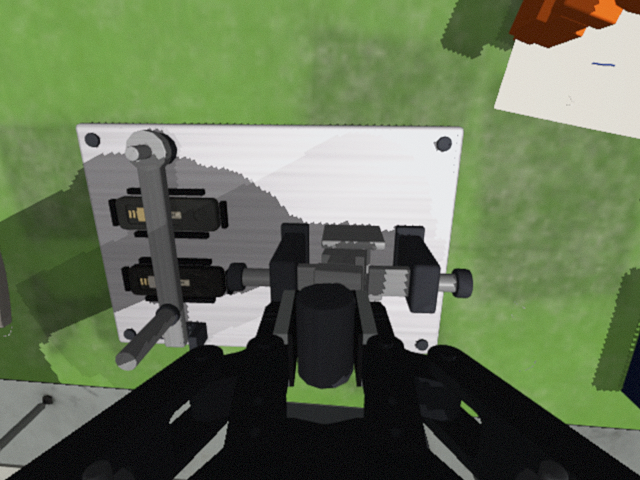

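move_arm(targets=[[[0.06, 0.115, -0.04], 0], [[0.05, 0.1, -0.03], 0], [[0, 0, 0], 0]])

```text
t: 11.75
eef_pos: [0.4806, -0.1978, 0.1145]
ee_rot: [-0.357, 0.612, -0.594, 0.381]
force: [-2.0, -3.0, -1.0]
grip_width: 0.0232
```

```bash
python3 - <<'E'
from h import *
s=st();fx(s);cv2.imwrite("pics/w12.png",camera("wrist"))
E
```

```text
11.75 [ 0.4806 -0.1978  0.1145] yaw -117.1 0.0232 [-2. -3. -1.]
r,phi 0.12042603560735439 -149.11860725234897
fixture mm [  1.7 -37.7]
```

View pics/w12.png

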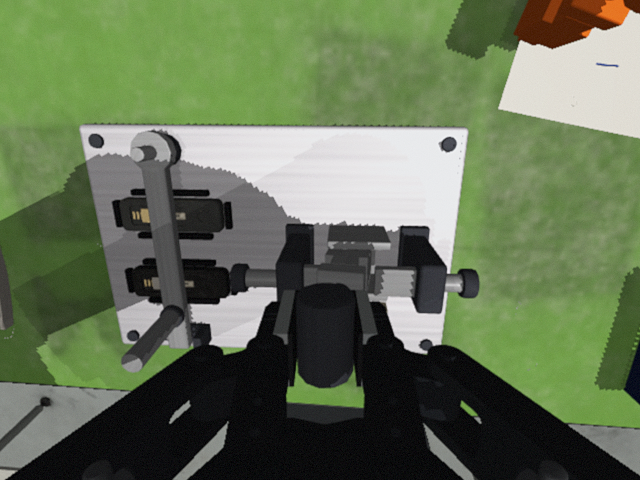

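move_arm(targets=[[[0.05, 0.1, -0.03], 0], [[0, 0, 0], 0]])

```text
t: 12.0
eef_pos: [0.4815, -0.1963, 0.1145]
ee_rot: [-0.357, 0.612, -0.595, 0.38]
force: [-0.8, -2.7, -0.9]
grip_width: 0.0227
```

move_arm(targets=[[[-0.1, -0.19, 0.01], 0], [[-0.11, -0.22, 0.02], 0], [[-0.11, -0.22, 0], 0], [[-0.11, -0.22, 0], 0], [[-0.11, -0.22, -0.02], 0], [[-0.08, -0.16, -0.03], 0], [[0, 0, 0], 0]])

```text
t: 12.7
eef_pos: [0.4707, -0.2239, 0.1171]
ee_rot: [-0.347, 0.613, -0.591, 0.394]
force: [-1.3, 0.0, -1.2]
grip_width: 0.0227
```

```bash
python3 - <<'E'
from h import *
s=st();fx(s);cv2.imwrite("pics/w13.png",camera("wrist"))
E
```

```text
12.7 [ 0.4707 -0.2239  0.1171] yaw -116.8 0.0227 [-1.3  0.  -1.2]
r,phi 0.14341011603353104 -142.19157109768
fixture mm [  4.7 -65.4]
```

View pics/w13.png

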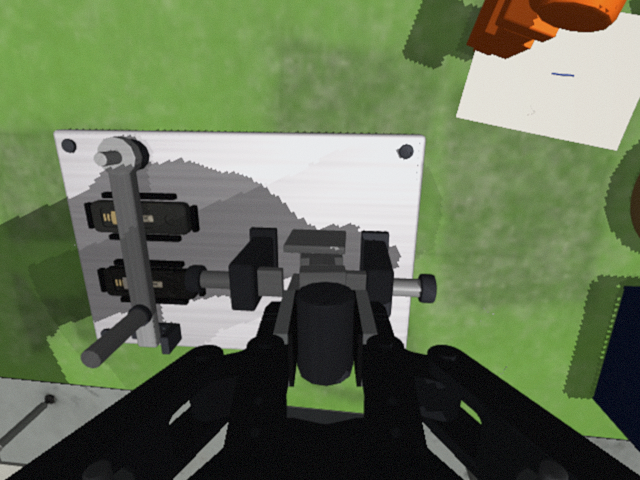

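move_arm(targets=[[[-0.08, -0.05, -0.05], 0], [[-0.09, -0.09, -0.05], 0], [[-0.07, -0.1, -0.02], 0], [[0, 0, 0], 0]])

```text
t: 13.15
eef_pos: [0.4683, -0.2278, 0.117]
ee_rot: [-0.342, 0.611, -0.591, 0.4]
force: [-0.4, 2.1, 0.7]
grip_width: 0.023
```

```bash
python3 - <<'E'
from h import *
s=st();fx(s)
E
```

```text
13.15 [ 0.4683 -0.2278  0.117 ] yaw -116.6 0.023 [-0.4  2.1  0.7]
r,phi 0.14766817232627466 -141.5597518916442
fixture mm [  4.4 -70. ]
```

move_arm(targets=[[[-0.06, -0.13, -0.1], 0], [[-0.06, -0.08, -0.1], 0], [[0, 0, 0], 0]])

```text
t: 13.45
eef_pos: [0.4672, -0.2332, 0.1157]
ee_rot: [-0.341, 0.609, -0.592, 0.403]
force: [-2.5, 1.7, -2.3]
grip_width: 0.0225
```

```bash
python3 - <<'E'
from h import *
s=st();fx(s);cv2.imwrite("pics/w14.png",camera("wrist"));print(R.from_quat(s["ee_rot"]).as_matrix()[:,1])
cv2.imwrite("pics/s14.png",cv2.resize(camera("scene")[180:340,170:370],None,fx=4,fy=3.75,interpolation=cv2.INTER_CUBIC))
E
```

```text
13.45 [ 0.4672 -0.2332  0.1157] yaw -116.4 0.0225 [-2.5  1.7 -2.3]
r,phi 0.15195347130994427 -140.22400615926338
fixture mm [  5.9 -75.3]
[ 0.06232029  0.06668032 -0.99582625]
```

View pics/w14.png

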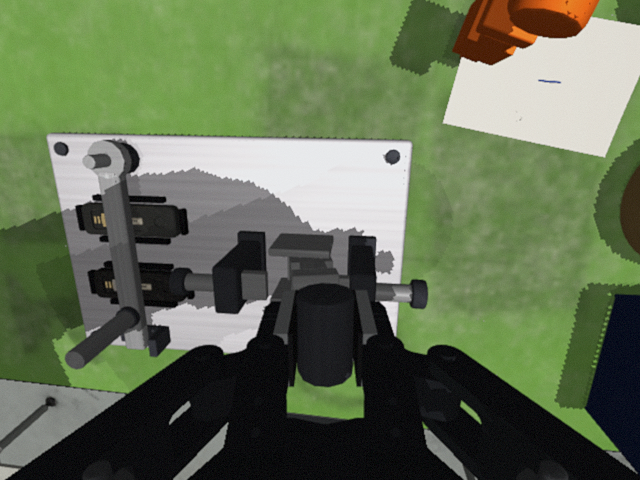

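View pics/s14.png

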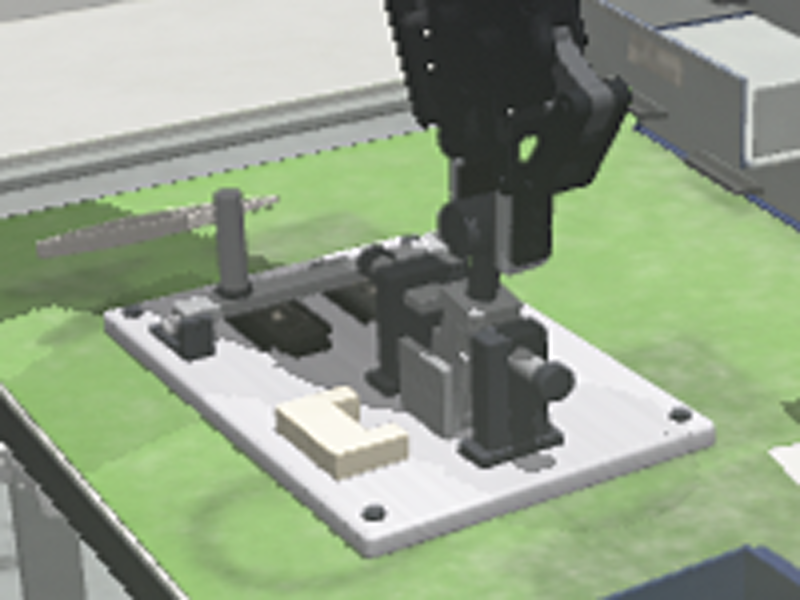

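move_arm(targets=[[[0.05, 0.2, -0.02], -0.4], [[0.05, 0.2, -0.02], -0.4], [[0.04, 0.2, -0.02], 0], [[0.02, 0.08, 0], 0], [[0, 0, 0], 0]])

```text
t: 14.05
eef_pos: [0.4704, -0.2211, 0.1176]
ee_rot: [-0.34, 0.607, -0.602, 0.393]
force: [-1.2, -1.5, 0.7]
grip_width: 0.0227
```

```bash
python3 - <<'E'
from h import *
s=st();fx(s);cv2.imwrite("pics/w15.png",camera("wrist"));print(R.from_quat(s["ee_rot"]).as_matrix()[:,1], R.from_quat(s["ee_rot"]).as_matrix()[:,1][:2]@RF)
E
```

```text
14.05 [ 0.4704 -0.2211  0.1176] yaw -117.5 0.0227 [-1.2 -1.5  0.7]
r,phi 0.14197974778303568 -143.1672209359085
fixture mm [  3.2 -63.1]
[ 0.05973829  0.04483312 -0.99720676] [0.03275629 0.0671245 ]
```

move_arm(targets=[[[0.02, 0.18, -0.04], 0], [[0.02, 0.16, -0.04], 0], [[0, 0.05, -0.04], 0], [[0, 0, 0], 0]])

```text
t: 14.5
eef_pos: [0.4725, -0.214, 0.1182]
ee_rot: [0.341, -0.603, 0.606, -0.391]
force: [-0.9, -2.8, -1.1]
grip_width: 0.0224
```

```bash
python3 - <<'E'
from h import *
s=st();fx(s);cv2.imwrite("pics/w15.png",camera("wrist"));print( R.from_quat(s["ee_rot"]).as_matrix()[:,1][:2]@RF)
cv2.imwrite("pics/s15.png",cv2.resize(camera("scene")[180:340,170:370],None,fx=4,fy=3.75,interpolation=cv2.INTER_CUBIC))
E
```

```text
14.5 [ 0.4725 -0.214   0.1182] yaw -117.6 0.0224 [-0.9 -2.8 -1.1]
r,phi 0.13611145181672252 -145.02368491956986
fixture mm [  1.8 -55.8]
[0.04105892 0.05897502]
```

View pics/w15.png

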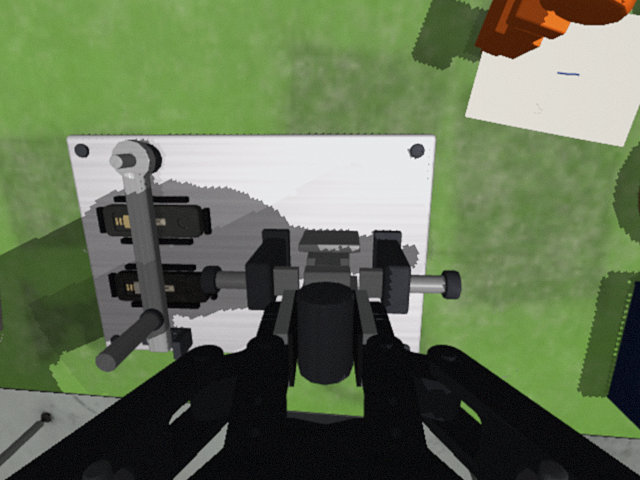

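View pics/s15.png

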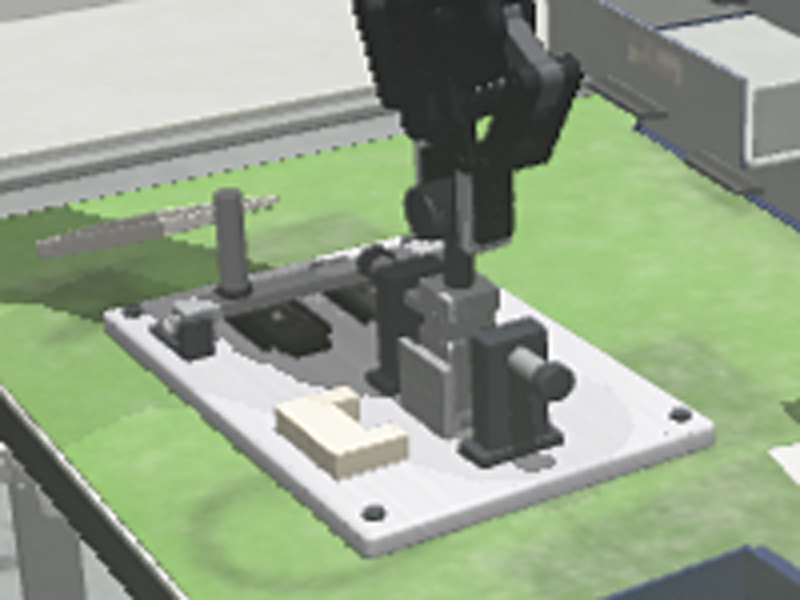

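move_arm(targets=[[[-0.02, 0.03, 0.1], 0], [[-0.01, 0.02, 0.2], 0], [[0, 0, 0.2], 0], [[0, 0, 0], 0]])

```text
t: 15.0
eef_pos: [0.4714, -0.211, 0.1311]
ee_rot: [-0.34, 0.605, -0.604, 0.391]
force: [1.0, -1.5, -1.3]
grip_width: 0.0226
```

```bash
python3 - <<'E'
from h import *
s=st();fx(s);cv2.imwrite("pics/w16.png",camera("wrist"));print( R.from_quat(s["ee_rot"]).as_matrix()[:,1][:2]@RF)
cv2.imwrite("pics/s16.png",cv2.resize(camera("scene")[180:340,170:370],None,fx=4,fy=3.75,interpolation=cv2.INTER_CUBIC))
E
```

```text
15.0 [ 0.4714 -0.211   0.1311] yaw -117.6 0.0226 [ 1.  -1.5 -1.3]
r,phi 0.135310676520006 -146.3138654342172
fixture mm [ -0.5 -53.7]
[0.03771004 0.06178127]
```

View pics/s16.png

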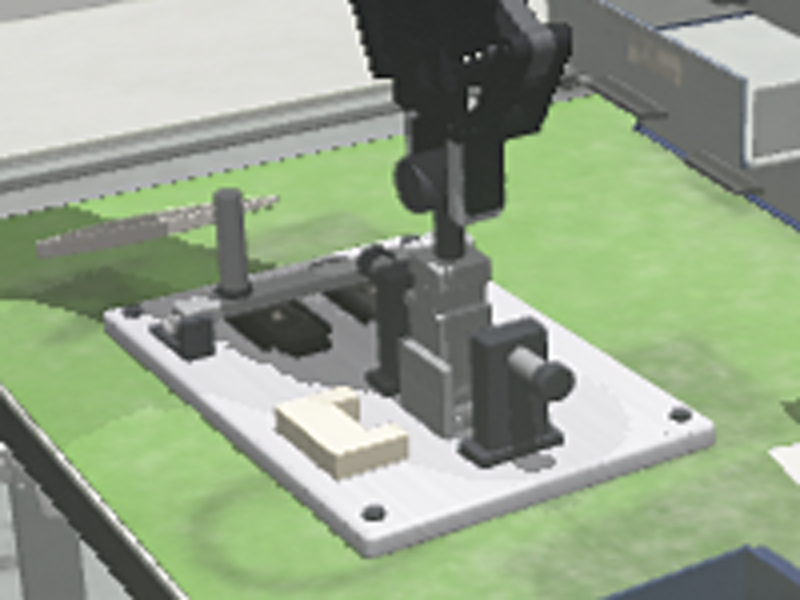

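move_arm(targets=[[[-0.02, -0.04, 0.3], 0], [[0, 0, 0.4], 0], [[0, 0, 0.4], 0], [[0, 0, 0.4], 0], [[0, 0, 0.4], 0], [[0, 0, 0.2], 0], [[0, 0, 0], 0], [[0, 0, 0], 0]])

```text
t: 15.9
eef_pos: [0.4702, -0.2112, 0.2002]
ee_rot: [-0.34, 0.605, -0.604, 0.392]
force: [-0.7, -0.6, -2.3]
grip_width: 0.0225
```

```bash
python3 - <<'E'
from h import *
s=st();fx(s);print( R.from_quat(s["ee_rot"]).as_matrix()[:,1][:2]@RF)
W=cal("wrist");S=cal("scene");T=cal("top")
cv2.imwrite("pics/w17.png",camera("wrist"));a=camera("scene");cv2.imwrite("pics/s17.png",cv2.resize(a[130:330,170:370],None,fx=3,fy=3,interpolation=cv2.INTER_CUBIC))
for l in ["block_grip","block_foot"]:
  for n,Cm in (("scene",S),("wrist",W)): print(l,n,[(np.round(d["at"],1),round(d["p"],2)) for d in spot_point(n,l)[:3]])
E
```

```text
15.9 [ 0.4702 -0.2112  0.2002] yaw -117.6 0.0225 [-0.7 -0.6 -2.3]
r,phi 0.13644836694322768 -146.53136269471543
fixture mm [ -1.5 -54.4]
[0.03651257 0.06358383]
block_grip scene [(array([282.6, 185.2]), 0.75), (array([390.3, 243.6]), 0.65)]
block_grip wrist [(array([514. ,  17.3]), 0.83), (array([325.1, 328.4]), 0.75)]
block_foot scene [(array([279. , 243.2]), 0.79), (array([388.3, 297.4]), 0.75), (array([280.1, 246.4]), 0.31)]
block_foot wrist [(array([324.4, 253.8]), 0.76), (array([460.8,  52.3]), 0.7)]
```

View pics/s17.png

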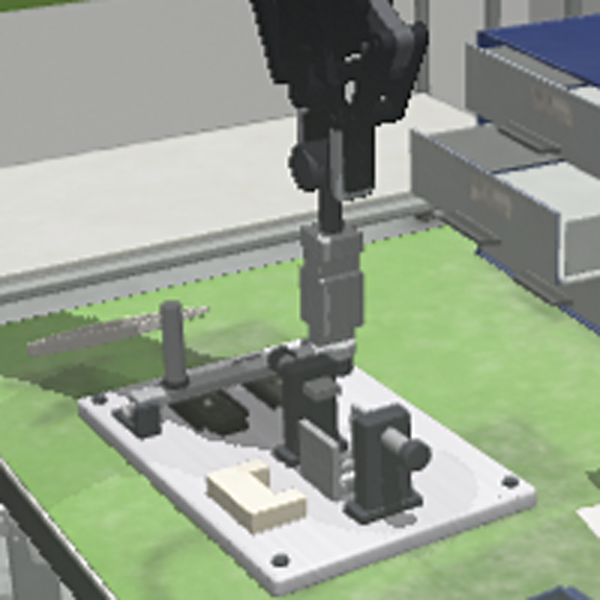

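View pics/w17.png

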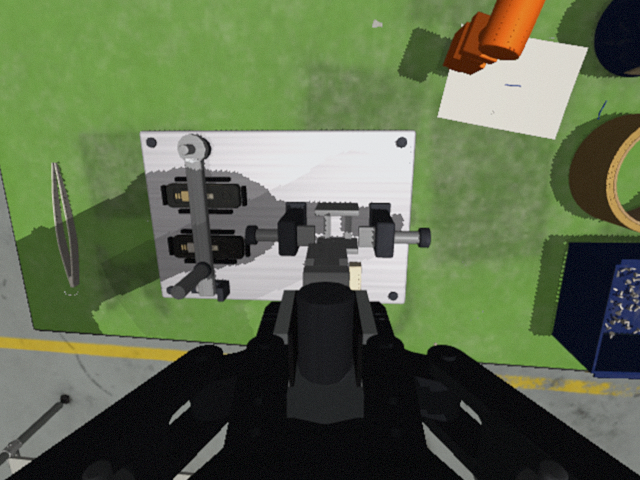

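```bash
python3 - <<'E'
from h import *
W=cal("wrist");S=cal("scene")
g,r1=tri([ray(S,[282.6,185.2]),ray(W,[325.1,328.4])]);f,r2=tri([ray(S,[279,243.2]),ray(W,[324.4,253.8])])
print(g,r1,f,r2,(g-f)[:2]@RF*1000,np.linalg.norm(g-f))
# expected straight-up block from tcp
s=state();p=np.array(s["eef_pos"])-[0,0,.003];fo=p-[0,0,.098]
for n,Cm in(("S",S),("W",W)): print(n,proj(Cm,p),proj(Cm,fo))
# silhouettes of the neck/shank in scene: vertical
a=camera("scene");cv2.imwrite("pics/s18.png",cv2.resize(a[165:255,250:320],None,fx=7,fy=6.6,interpolation=cv2.INTER_CUBIC))
top=p+[0,0,0]; 
for z in (.10,.13,.16,.19):
  print(z,proj(S,[p[0],p[1],z]))
E
```

```text
[ 0.46989059 -0.21246826  0.19158017] [np.float64(0.002086557384994558), np.float64(0.0020865573849944614)] [ 0.47149803 -0.20429471  0.09381177] [np.float64(0.00041103010619045557), np.float64(0.00041103010619051835)] [ 2.29245795 -8.00846484] 0.09812263505666928
S [280.59969155 181.12148162] [282.5178331 241.635005 ]
W [324.75408702 331.59290794] [333.8620692  254.08747151]
0.1 [282.49358841 240.87013345]
0.13 [281.92413843 222.90512729]
0.16 [281.33870273 204.43580389]
0.19 [280.7365986  185.44062498]
```

View pics/s18.png

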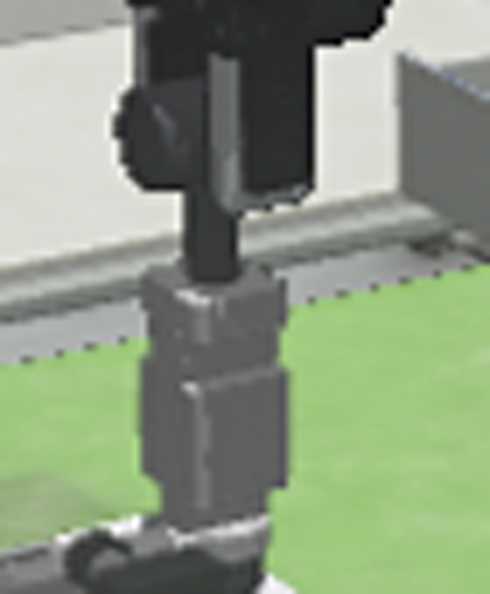

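The block is out, its foot at z≈0.094 and about 26 mm clear. But it leans about 4° with the tilted gripper, foot towards fixture +y. There is time to correct that, so I'll dip it partway between the retracted noses and nudge it against the left one.

move_arm(targets=[[[-0.08, -0.16, 0], 0], [[0, 0, -0.3], 0], [[0, 0, -0.3], 0], [[0, 0, 0], 0]])

```text
t: 16.65
eef_pos: [0.4671, -0.2165, 0.1794]
ee_rot: [-0.34, 0.606, -0.603, 0.391]
force: [-0.5, -0.5, -1.8]
grip_width: 0.0229
```

```bash
python3 - <<'E'
from h import *
s=st();fx(s);cv2.imwrite("pics/w19.png",camera("wrist"));print( R.from_quat(s["ee_rot"]).as_matrix()[:,1][:2]@RF)
E
```

```text
16.65 [ 0.4671 -0.2165  0.1794] yaw -117.6 0.0229 [-0.5 -0.5 -1.8]
r,phi 0.14194167148540449 -145.45220069176415
fixture mm [ -1.9 -60.5]
[0.03478884 0.06307464]
```

View pics/w19.png

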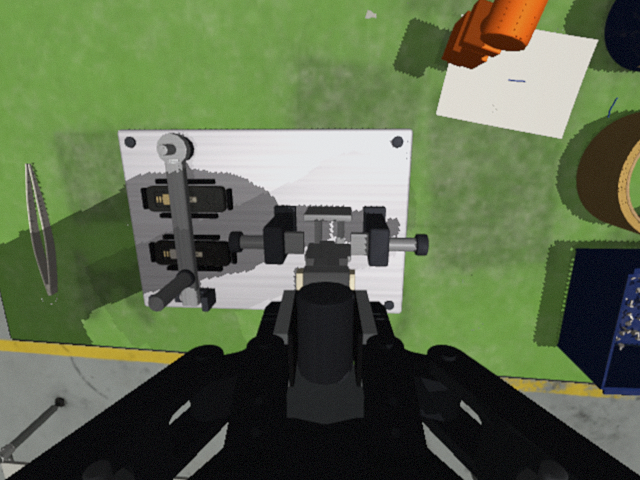

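move_arm(targets=[[[0, 0, -0.3], 0], [[0, 0, -0.35], 0], [[0, 0, -0.35], 0], [[0, 0, -0.2], 0], [[0, 0, 0], 0]])

```text
t: 17.2
eef_pos: [0.4681, -0.2169, 0.142]
ee_rot: [-0.34, 0.605, -0.604, 0.392]
force: [0.2, -0.2, 1.5]
grip_width: 0.0227
```

move_arm(targets=[[[0.05, 0.1, 0], 0], [[0.05, 0.1, 0], 0], [[0.05, 0.1, 0], 0], [[0, 0, 0], 0]])

```text
t: 17.6
eef_pos: [0.4719, -0.2088, 0.1426]
ee_rot: [0.341, -0.604, 0.605, -0.391]
force: [-1.1, -3.0, -2.4]
grip_width: 0.0226
```

```bash
python3 - <<'E'
from h import *
s=st();fx(s);cv2.imwrite("pics/w20.png",camera("wrist"));print( R.from_quat(s["ee_rot"]).as_matrix()[:,1][:2]@RF)
E
```

```text
17.6 [ 0.4719 -0.2088  0.1426] yaw -117.6 0.0226 [-1.1 -3.  -2.4]
r,phi 0.1336486824315963 -147.01986526444406
fixture mm [ -1.1 -51.4]
[0.03781193 0.05894254]
```

View pics/w20.png

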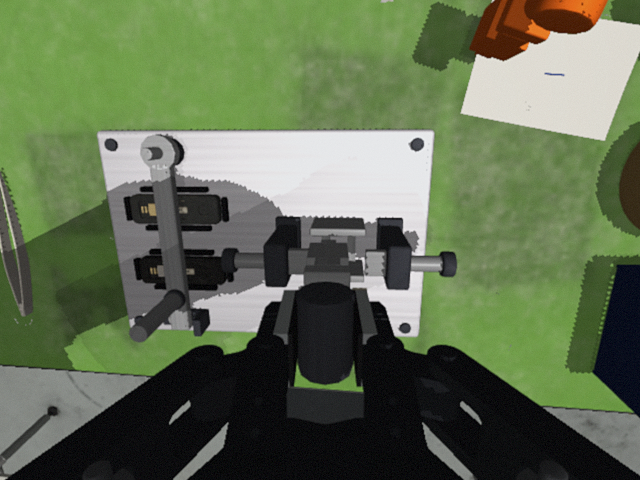

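Contact with the left nose has begun (about 3 N). I keep pushing gently.

move_arm(targets=[[[0.05, 0.1, 0], 0], [[0.05, 0.1, -0.01], 0], [[0.05, 0.1, -0.01], 0]])

```text
t: 17.95
eef_pos: [0.4748, -0.2033, 0.1436]
ee_rot: [0.343, -0.603, 0.607, -0.388]
force: [-4.4, -8.8, 0.1]
grip_width: 0.0228
```

```bash
python3 - <<'E'
from h import *
s=st();fx(s);print( R.from_quat(s["ee_rot"]).as_matrix()[:,1][:2]@RF)
E
```

```text
17.95 [ 0.4748 -0.2033  0.1436] yaw -117.7 0.0228 [-4.4 -8.8  0.1]
r,phi 0.1282938402833513 -148.3584711459089
fixture mm [ -1.  -45.2]
[0.03822627 0.05099941]
```

move_arm(targets=[[[0.05, 0.1, -0.01], 0], [[0.05, 0.1, -0.01], 0], [[0.05, 0.1, -0.01], 0]])

```text
t: 18.25
eef_pos: [0.4773, -0.198, 0.1442]
ee_rot: [0.345, -0.602, 0.609, -0.384]
force: [-3.6, -7.8, -0.0]
grip_width: 0.0227
```

```bash
python3 - <<'E'
from h import *
s=st();fx(s);cv2.imwrite("pics/w21.png",camera("wrist"));print( R.from_quat(s["ee_rot"]).as_matrix()[:,1][:2]@RF)
cv2.imwrite("pics/s21.png",cv2.resize(camera("scene")[130:330,170:370],None,fx=3,fy=3,interpolation=cv2.INTER_CUBIC))
E
```

```text
18.25 [ 0.4773 -0.198   0.1442] yaw -117.8 0.0227 [-3.6 -7.8 -0. ]
r,phi 0.12339209090838693 -149.83721239837868
fixture mm [ -1.2 -39.4]
[0.03791971 0.04217877]
```

View pics/w21.png

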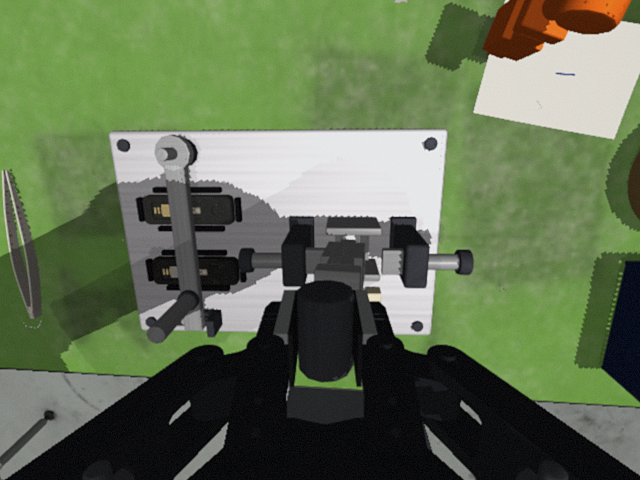

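```bash
python3 - <<'E'
from h import *
s=state();W=cal("wrist");p=np.array(s["eef_pos"])-[0,0,.003]
for d in (0,.04,.075,.098): print(d,proj(W,p-[0,0,d]))
im=camera("wrist");cv2.imwrite("pics/w22.png",cv2.resize(im[190:400,230:430],None,fx=3.5,fy=2.8,interpolation=cv2.INTER_CUBIC))
print([(np.round(d["at"],1),round(d["p"],2)) for d in spot_point("wrist","block_foot")[:3]])
E
```

```text
0 [324.58975425 331.62264716]
0.04 [327.91362946 290.42917008]
0.075 [329.84869588 266.44748922]
0.098 [330.82184301 254.38707439]
[(array([498.3,  37.1]), 0.92), (array([349.5, 253.6]), 0.83)]
```

View pics/w22.png

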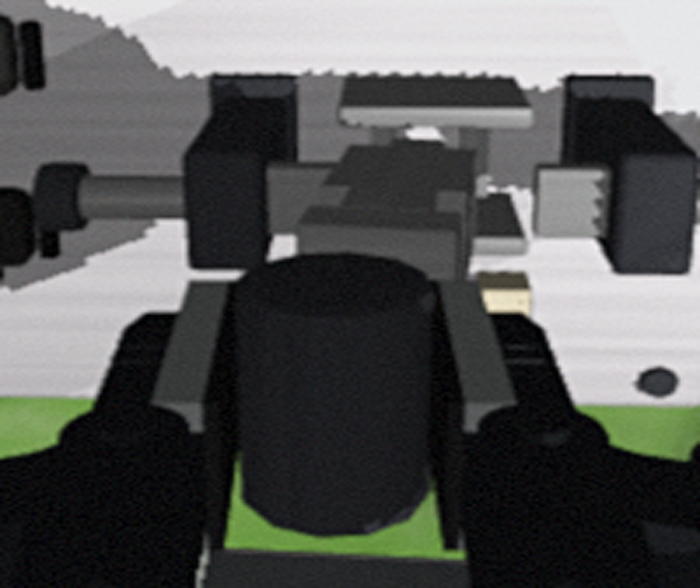

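move_arm(targets=[[[-0.09, -0.18, 0], 0], [[-0.08, -0.16, 0], 0], [[-0.06, -0.12, 0], 0], [[0, 0, 0], 0]])

```text
t: 18.85
eef_pos: [0.4719, -0.2098, 0.1441]
ee_rot: [0.342, -0.603, 0.608, -0.388]
force: [1.5, 2.2, -1.6]
grip_width: 0.0225
```

```bash
cat >> h.py <<'E'
def chk(name):
    s=st();fx(s);W=cal("wrist");im=camera("wrist");cv2.imwrite(f"pics/{name}.png",im)
    p=np.array(s["eef_pos"])-[0,0,.003]
    print("tooltilt",R.from_quat(s["ee_rot"]).as_matrix()[:,1][:2]@RF,"upright foot px",proj(W,p-[0,0,.098]),[(np.round(d["at"],1),round(d["p"],2)) for d in spot_point("wrist","block_foot")[:3]])
E
python3 - <<'E'
from h import *
chk("w23")
E
```

```text
18.85 [ 0.4719 -0.2098  0.1441] yaw -117.7 0.0225 [ 1.5  2.2 -1.6]
r,phi 0.13419498401736268 -146.65309593429907
fixture mm [ -0.6 -52.3]
tooltilt [0.03978942 0.05069411] upright foot px [331.96704069 254.61109956] [(array([342.4, 254.2]), 0.81), (array([484.1,  38.7]), 0.79)]
```

move_arm(targets=[[[-0.06, -0.11, 0], 0], [[-0.05, -0.1, 0], 0], [[0, 0, 0], 0]])

```text
t: 19.25
eef_pos: [0.4705, -0.2133, 0.1445]
ee_rot: [0.341, -0.603, 0.607, -0.39]
force: [0.0, 0.7, -1.9]
grip_width: 0.0224
```

```bash
python3 - <<'E'
from h import *
chk("w24")
E
```

```text
19.25 [ 0.4705 -0.2133  0.1445] yaw -117.6 0.0224 [ 0.   0.7 -1.9]
r,phi 0.13726512354653866 -145.7450008726616
fixture mm [ -0.3 -56. ]
tooltilt [0.0415745 0.0565502] upright foot px [332.88360813 254.88869647] [(array([339.7, 253.2]), 0.95), (array([479.7,  42.3]), 0.84)]
```

move_arm(targets=[[[-0.06, -0.11, 0], 0], [[-0.05, -0.1, 0], 0], [[0, 0, 0], 0]])

```text
t: 19.65
eef_pos: [0.4689, -0.2173, 0.1449]
ee_rot: [0.34, -0.603, 0.606, -0.393]
force: [0.5, 3.6, -1.1]
grip_width: 0.0224
```

```bash
python3 - <<'E'
from h import *
chk("w25")
E
```

```text
19.65 [ 0.4689 -0.2173  0.1449] yaw -117.5 0.0224 [ 0.5  3.6 -1.1]
r,phi 0.1408818329847271 -144.77468920233855
fixture mm [  0.1 -60.3]
tooltilt [0.04330677 0.06172333] upright foot px [333.65287752 255.1927979 ] [(array([471.5,  43.6]), 0.96), (array([334.6, 256.6]), 0.87)]
```

move_arm(targets=[[[0.07, 0.15, 0.05], 0], [[0.02, 0.03, 0.3], 0], [[0, 0, 0.4], 0], [[0, 0, 0.4], 0], [[0, 0, 0.35], 0], [[0, 0, 0.1], 0], [[0, 0, 0], 0], [[0, 0, 0], 0]])

```text
t: 20.55
eef_pos: [0.4705, -0.2138, 0.1981]
ee_rot: [0.341, -0.602, 0.607, -0.391]
force: [0.6, -0.1, -1.5]
grip_width: 0.0225
```

```bash
python3 - <<'E'
from h import *
chk("w26")
S=cal("scene");T=cal("top");a=camera("scene");cv2.imwrite("pics/s26.png",cv2.resize(a[130:330,170:370],None,fx=3,fy=3,interpolation=cv2.INTER_CUBIC))
for l in ("block_grip","block_foot"): print(l,[(np.round(d["at"],1),round(d["p"],2)) for d in spot_point("scene",l)[:2]])
s=state();p=np.array(s["eef_pos"])-[0,0,.003];print(proj(S,p),proj(S,p-[0,0,.098]))
E
```

```text
20.55 [ 0.4705 -0.2138  0.1981] yaw -117.6 0.0225 [ 0.6 -0.1 -1.5]
r,phi 0.1376476287814441 -145.5665757049535
fixture mm [ -0.1 -56.6]
tooltilt [0.04345597 0.05592347] upright foot px [332.78251289 255.18710494] [(array([332.4, 255.2]), 0.82)]
block_grip [(array([392.1, 243.2]), 0.82), (array([282.5, 189.4]), 0.72)]
block_foot [(array([285.3, 249. ]), 0.75), (array([456.2, 332.4]), 0.44)]
[282.15935939 182.69282363] [284.00780013 243.13036396]
```

View pics/w26.png

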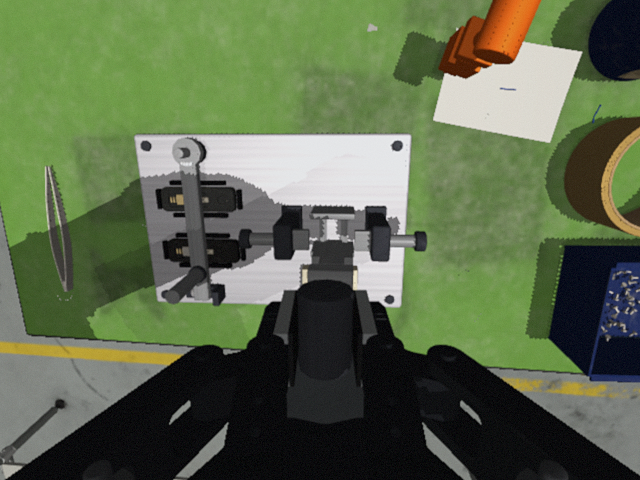

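View pics/s26.png

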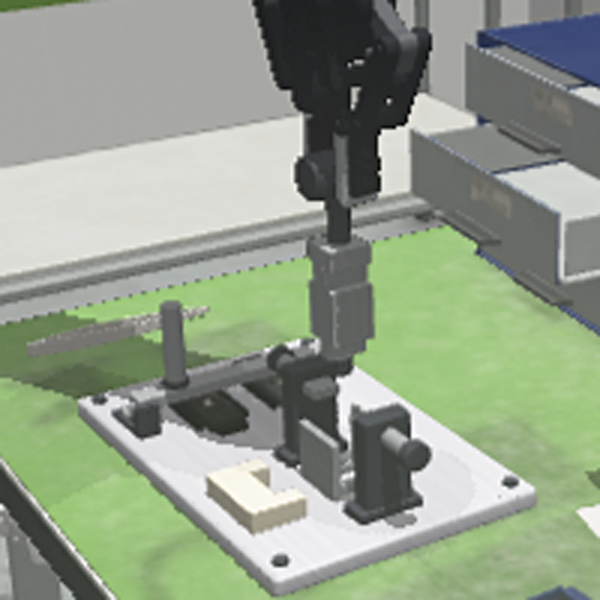

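```bash
python3 - <<'E'
from h import *
W=cal("wrist");S=cal("scene")
camera("wrist");camera("scene")
g=[d["at"] for d in spot_point("wrist","block_grip")];print(g)
f,r=tri([ray(S,[285.3,249]),ray(W,[332.4,255.2])]);print("foot",f,r,RF.T@(f[:2]-C0))
for k in g:
    x,r=tri([ray(S,[282.5,189.4]),ray(W,k)]);print("grip",x,r)
# housing top calibration check: socket point in scene
print(proj(S,list(C0+RF@[0,-.055])+[.068]),[(d["at"],d["p"]) for d in spot_point("scene","socket")])
E
```

```text
[[324.2, 326.4], [507.2, 22.7]]
foot [ 0.46896779 -0.21405796  0.08787557] [np.float64(0.00228075543357025), np.float64(0.002280755433570315)] [-0.00130006 -0.0574584 ]
grip [ 0.46888256 -0.21325955  0.18520262] [np.float64(0.0015476362545589232), np.float64(0.0015476362545589525)]
grip [ 0.50389728 -0.2570112   0.20693429] [np.float64(0.05908971964859537), np.float64(0.05908971964859545)]
[284.12252244 259.34715024] [([284.4, 255.4], 0.74), ([240.1, 265.8], 0.57)]
```

move_arm(targets=[[[0.02, 0.04, 0.1], 0], [[0.01, 0.02, 0.1], 0], [[0, 0, 0], 0], [[0, 0, 0], 0], [[0, 0, 0], 0]], squeeze=60)

```text
t: 21.5
eef_pos: [0.4715, -0.2118, 0.2046]
ee_rot: [0.341, -0.602, 0.607, -0.391]
force: [-1.2, 0.3, -1.3]
grip_width: 0.0219
```

```bash
python3 - <<'E'
from h import *
chk("w27");S=cal("scene");a=camera("scene");W=cal("wrist")
F=[d["at"] for d in spot_point("scene","block_foot")[:1]];w=[d["at"] for d in spot_point("wrist","block_foot")]
G=[d["at"] for d in spot_point("scene","block_grip")[:2]];wg=[d["at"] for d in spot_point("wrist","block_grip")]
f=lambda A,B:min((tri([ray(S,x),ray(W,y)]) for x in A for y in B),key=lambda t:abs(t[0][0]-.47)+abs(t[0][1]+.213))
x=f(F,w);y=f(G,wg);print(x,y,"lean",(x[0]-y[0])[:2]@RF)
im=camera("wrist");cv2.imwrite("pics/w28.png",cv2.resize(im[110:320,120:440],None,fx=2.5,fy=2.5,interpolation=cv2.INTER_CUBIC));print(state()["qvel"])
E
```

```text
21.5 [ 0.4715 -0.2118  0.2046] yaw -117.5 0.0219 [-1.2  0.3 -1.3]
r,phi 0.1356226060366467 -146.02613777732472
fixture mm [ -0.1 -54.3]
tooltilt [0.04338607 0.05572552] upright foot px [332.74028599 255.16807105] [(array([333.8, 251.3]), 0.96), (array([456.6,  61.7]), 0.55)]
(array([ 0.47203443, -0.21204275,  0.09983586]), [np.float64(0.0010946144388825584), np.float64(0.0010946144388826109)]) (array([ 0.47020627, -0.21227678,  0.19395305]), [np.float64(0.0014950818846240295), np.float64(0.0014950818846239744)]) lean [0.00152084 0.00104115]
[-8.34837197e-04  1.85527535e-03  2.69178446e-03  6.25056994e-05
  1.54926701e-04 -1.34562633e-04]
```

View pics/w28.png

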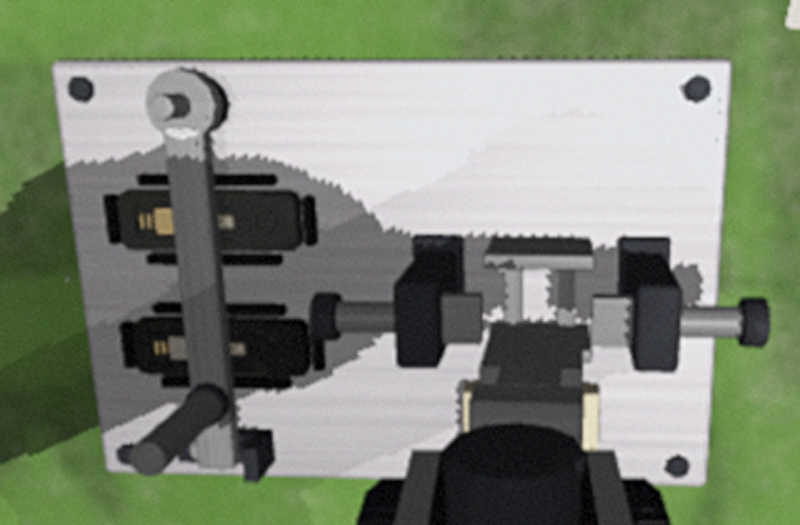

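The keeper is shut and the modules are in place. Both plungers are out, and the block is upright and still over the socket, so I'm handing in.

```bash
python3 - <<'E'
from h import *
print(finish_job())
E
```

```text
the job is handed in; nothing more can be done
None
```

The job is done and was handed in at about 22 s of the 54 s; `finish_job()` gives no verdict.

- **Keeper:** I swung the bar shut by its pin until the push rose to about 15 N against the stop. Afterwards it measured about 0.01 rad, with its tip at the lug past the ball. Both modules were still in their nests underneath it.
- **Rocking the block:** I gripped the T-handle and rocked it about 18 mm left and 21 mm right. The wrist pictures show both plungers drawn back by roughly 8 mm, estimated from pixels. The block then lifted out without resistance.
- **Possible lift while rocking:** While rocking right, the tool stood 3–4 mm higher than at the start. The foot may not have been fully down all the time, but the right plunger still went back.
- **Correcting the lean:** After the first lift the block leaned about 4°. I dipped it partway back between the plungers and nudged it against the left and then the right nose until it was straight. It overshot once on the way, and I then lifted it straight up again. It seems to have slipped a few millimetres down in the pads while I did this.
- **Last checks:**
  - The foot is about 1 mm off under the handle in each direction, so the lean is about 1°.
  - The block is within about 2 mm of the socket centre.
  - The foot is at a height of 95–100 mm, which is 26–32 mm above the housings. The network's foot and handle points differ by about 4 mm from the stated 98 mm.
  - The arm is still, and the grip is set to 60 N.
- **Remaining tilt:** The gripper itself stays tilted by about 4°, but the block hangs upright in it.

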